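Pull the extraction flap shut with the hook pole

ROBOT

A 6-joint arm with a two-finger parallel gripper is mounted at the origin on the work surface. World frame = base frame: x ahead of the robot, y to its left, z up, the work surface at z = 0. Lengths are in mm, angles in rad, forces in N, time in s.
With the tool pointing down it reaches from about 275 to 1000 mm from the base axis. Payload 8.4 kg.
Tool frame: the origin (TCP) lies at the very end of the fingers, on their centre line; the grasp point (between the pads) lies 19 mm behind it (r.pinch_z is the distance from the TCP to the grasp point, in mm); z points along the fingers, y is the line along which they close (so a half turn about z gives the same grasp; the last joint's range is limited). The gripper opens to 85 mm and grips with 20 to 120 N. Pads are 22 mm wide; open, the fingers measure 114 mm over their backs; the gripper's body (76 mm by 85 mm) begins 54 mm behind the grasp point. The pads swing forward as they close: fully open they stand 13 mm farther back than shut.
Start: joints at [-1.212, 0.353, 1.633, -0, 1.155, -0.002], TCP at [220.638, -584.762, 231.281] pointing down, gripper open.
Joint ranges: [-2.63, 2.63], [-0.92, 2.1], [0.06, 2.66], [-1.3, 4.44], [0, 2.69], [-3.02, 3.02]. Speed limits (rad/s): [2.22, 2.22, 2.79, 3.14, 3.14, 3.14].

INTERFACE

Orientations are given as [roll, pitch, yaw] about the fixed x, y, z axes, in that order (R = Rz(yaw) Ry(pitch) Rx(roll)).
In Python, from rig import r gives the robot as it stands.
- The arm moves only by the tool carry_out, never from a script. Its argument "series" is a list of rows, each a list of 7 numbers: the turn, a rotation vector about the tool's x, y, z as a fraction of full scale, then the shift along the tool's x, y, z as a fraction of full scale, then the gripper command: -1 is fully open, 1 is shut, values between are in proportion. A call has 1 to 8 rows; each row is the pose to reach, as a shift and turn from the pose commanded when the call began, along the tool's axes at that moment, turning the shorter way round; what a row does not reach only later rows make up. Full scale, the value 1, is 0.25 m for a shift and pi rad for a turn. A row lasts 1/8 s, in which the tool goes at most 62.5 mm and 10.7 degrees, less where a joint would pass 70% of its speed; a pose out of reach is approached as far as the arm can. A call with a number of a shift or a turn outside -1 to 1 is refused whole. A call with a gripper value outside its range is refused whole. The fingers move at their own pace and stop on an object; "force" is the grip in N (left out, the last holds). Time passes only in rows, so rows that repeat a pose let the fingers close. It gives the time, the measured TCP pose, the force, the opening and the grip force at its end, in the units of the state.
- r.sense(): the state, without advancing time (a new reading comes with each control period).
- r.grab_frame(name): name is "scene" or "top" or "wrist"; returns the picture (400x640x3 uint8, red, green, blue); there is no depth.
- r.get_calibration(name): a dict with "K" (3x3 intrinsics, pixels), "pose" (4x4, takes a point from camera to world coordinates). Camera axes: x right, y up, looking along -z (the intrinsics and any distortion apply to the point x, -y, -z); pixel columns grow to the right and rows downward; lengths in mm; the calibration is good to about 2 mm. The wrist camera is an equidistant fisheye: a pixel r from the principal point sees the ray r / f radians off the axis. A picture is of the moment at which its call begins: read the wrist's pose just before it. get_calibration takes no time and is no camera call; for the wrist camera it gives the pose at the moment of the call.
- r.sign_off(): hands the job in; it is judged then, once.
Trained networks look in the newest picture that a camera, given by its name, has taken for a name from the list of things; names that differ only in an ending like _2 or _b are one class to them, and where a whole thing is asked for, a point or a joint stands for the part that bears it (a point fixed in the world has none). Each returns a list of dicts, best first, with "score" (0 to 1); they miss things now and then, are a little off and sometimes report something else, mostly with a low value. They report only what shows in the picture. A call takes as long as a camera call. They do not tell look-alikes from the thing itself.
- r.silhouettes(camera, label): "region" (400x640 bool, what is visible of it) and "position" ([row, column] in pixels, amid what is visible of it).
The state is a dict: "clock": time; "qpos": joint angles; "qvel": joint speeds; "joint_efforts": joint torques, N m; "eef_pos": TCP position; "tcp_rot": TCP orientation; "contact_force": force on the tool from outside, world axes, zero at the start; "wrist_torque": the same for the moment, N m; "opening": opening from 0.0 (shut) to 1.0 (fully open); "grasp_force": force on a finger pad.
Only numpy, scipy, OpenCV 4.12 (cv2) and the standard library are available. Lean on these libraries where they do the work, as an engineer would, in place of code of your own. Each camera call takes 0.05 s, during which the arm holds its last target. There are 200 camera calls.

TASK

Take the orange-handled hook pole from its rest, put its hook down through the yellow ring eye on the blue flap of the extraction box, pull the flap shut past its spring catch and hold it against its seal with a steady pull of 10 to 25 N for a second, never more than 25 N. Then unhook the pole and lay it back in its rest as it was. Work the box with the pole only, and leave the other things on the bench where they are.

Things in the scene. Friction and masses are not known exactly. Their poses are not given: they have to be found in the camera images.
- pole: Loose hook pole, 0.16 kg, 313 mm long. Origin: centre of its orange handle (its balance and grip point); x along the pole to the hook, z up. Handle 14 x 14 mm square, 160 mm long, then 10 mm round shaft, 60 mm to the front and 89 mm to the back. The hook is a straight pin, 7 mm thick, pointing down (-z) 140 mm ahead of the origin; its tip is 37 mm below the pole's axis.
- hook (a point): Middle of the hook pin, 140 mm ahead of the handle's centre and 19 mm below the pole's axis; 18 mm above the pin's tip. Axes as the pole's.
- cradle: The pole's rest, fixed: grey base 170 x 90 x 12 mm, two white forks 12 mm thick at x = +-60 mm, finger room between. Origin under the centre of the base, x to the hook end, z up. Slots 20 mm wide (y), floor 50 mm high, flaring to about 50 mm at the top, 85 mm high. The pole lies in both forks, axis 57 mm up, hook hanging down; put back, its origin is within 30 mm of x = 0.
- baffle: The bench-top extraction box, fixed: 310 mm wide (y), 190 mm deep (x), with two aluminium posts 256 mm high at the front and a blue flap between them. Origin on the bench at the middle of its front; its x points away from the robot to the back of the box, y to the left, z up.
- hinge (a point): Middle of the flap's hinge line, 120 mm above the bench, at the lower edge of the flap's front face. The hinge line runs along the box's y. Axes as the box's.
- eye (a point): Centre of the yellow ring eye: 128 mm up the flap from the hinge line, 22 mm out from its front face (towards the robot), turning with the flap. Clear opening 20 mm, wire 5 mm thick; z is the axis of its hole, up along the flap: vertical when shut, tilted back with the flap when open. 7 mm free between eye and flap.
- flap (a joint): Blue flap, 220 x 132 mm, hinged at its lower edge. 0 = shut, upright, on its seal; grows leaning back, away from the robot. Starts at 0.42 to 0.62. Stiff hinge: takes about 2 N at the eye, stays where left. From about 0.11 to 0.04 rad a spring catch resists with 4 to 8 N more, then snaps and draws it to the seal, which gives less than 1 mm under 15 N. Shut: below 0.025.
- basket: Red open plastic basket, 200 x 140 x 75 mm, loose; leave it. Origin at the centre of its underside.
- beaker_a: Clear beaker, 66 mm wide and 85 mm high, loose; leave it. Origin under its centre.
- beaker_b: Green beaker, 66 mm wide and 85 mm high, loose; leave it. Origin under its centre.
- amber: Amber bottle, 72 mm wide and 150 mm high, loose; leave it. Origin under its centre.
- squeeze: White wash bottle, 68 mm wide and 160 mm high, loose; leave it. Origin under its centre.
- rack: Blue tube rack, 100 x 170 x 45 mm, loose; leave it. Origin at the centre of its underside.
Things that resemble listed ones, but are neither listed nor needed, are in the scene too. Leave any black look-alike of the cradle alone.

How it is judged (in metres and radians):
On the way, in this order (a step that is already met when the one before it is completed fails the run):
1. the pole is lifted clear of its rest (height (world z) of pole above 0.15 m), for 0.2 s.
2. the hook stands in the ring eye, the flap still open (distance between hook and eye below 0.016 m and value of joint flap above 0.3 rad), for 0.1 s.
3. the flap is shut past its catch and held against its seal by the hook in the eye, with 9 N or more (value of joint flap below 0.025 rad and distance between hook and eye below 0.025 m and contact force between pole and baffle above 9 N), for 0.7 s.
At the end, for the whole second after the job is handed in: The flap is below 0.025 rad; the pole lies at rest, released, in both forks of its rest (axis 50 to 63 mm up, within 8 mm sideways and 30 mm lengthways of the rest's middle), hook end the same way as at the start and hook pointing down (value of joint flap below 0.025 rad and x of pole in the frame of cradle between -0.03 and 0.03 m and y of pole in the frame of cradle between -0.008 and 0.008 m and z of pole in the frame of cradle between 0.05 and 0.063 m and x of hook in the frame of cradle above 0.1 m and z of hook in the frame of cradle below 0.048 m and linear speed of pole below 0.02 m/s); the robot touches nothing.
It fails at once if the pole strains the extraction box or its flap with more than 25 N (contact force between pole and baffle above 25 N).
It fails at once if the robot itself touches the extraction box or its flap (contact force between any of the arm, the fingers and baffle above 1 N).
It fails at once if another thing on the bench is moved by more than 30 mm (distance of any of basket, beaker_a, beaker_b, amber, squeeze, rack from where it was at the start of the episode above 0.03 m).
It also fails if it takes over 67 s, if anything falls off the work surface, if the arm or the gripper's body presses on something with over 40 N, if the wrist force passes 120 N, or if a joint passes its speed limit or range.

## Working session

There is one attempt and no reset: what is moved stays moved. The work goes in short steps, Python scripts to look and compute and a tool call to move; the robot and the scene stay as the last step left them, time stands still between calls to the robot, and variables do not carry over. Pictures are saved under pics/ and viewed, at most 10 in all, crops included, and the job is handed in when it is done.

Besides the shell and the picture viewer there is one more tool, called after "Call:" as name(argument=value, ...), one argument or row to a line, values as JSON. carry_out: Moves the arm, as the interface text tells. Its arguments: {"type":"object","properties":{"series":{"type":"array"},"force":{"type":"number"}},"required":["series"]}

```bash
ls; mkdir -p pics; cat > h.py <<'E'
from rig import r
import numpy as np, cv2
def grab(n,f=None):
    im=np.array(r.grab_frame(n))
    if f: cv2.imwrite('pics/'+f,im[:,:,::-1])
    return im
def ray(n,px,c=None):
    # px (col,row) -> origin, dir in world
    c=c or r.get_calibration(n); K=np.array(c['K']);P=np.array(c['pose'])
    a=(px[0]-K[0,2])/K[0,0]; b=(px[1]-K[1,2])/K[1,1]
    if n=='wrist':
        t=np.hypot(a,b); s=np.sin(t)/t if t>1e-9 else 1; v=np.array([a*s,-b*s,-np.cos(t)])
    else: v=np.array([a,-b,-1.])
    v=P[:3,:3]@v
    return P[:3,3],v/np.linalg.norm(v)
def proj(n,X,c=None):
    c=c or r.get_calibration(n); K=np.array(c['K']);P=np.array(c['pose'])
    p=P[:3,:3].T@(np.asarray(X,float)-P[:3,3]); x,y,z=p[0],-p[1],-p[2]
    if n=='wrist':
        h=np.hypot(x,y); t=np.arctan2(h,z); x,y=x/h*t,y/h*t
    else: x,y=x/z,y/z
    return np.array([K[0,0]*x+K[0,2],K[1,1]*y+K[1,2]])
def onz(n,px,z):
    o,d=ray(n,px); return o+d*(z-o[2])/d[2]
def tri(rays):
    A=0;b=0
    for o,d in rays:
        M=np.eye(3)-np.outer(d,d); A=A+M; b=b+M@o
    X=np.linalg.solve(A,b); return X,[float(np.linalg.norm((np.eye(3)-np.outer(d,d))@(X-o))) for o,d in rays]
E
python3 - <<'E'
from h import *
a=grab('scene','s0.png');b=grab('top','t0.png');c=grab('wrist','w0.png')
for n in('scene','top','wrist'):
    cal=r.get_calibration(n);print(n,np.round(cal['K'],1).tolist(),np.round(cal['pose'],3).tolist(),[k for k in cal])
    for l in('pole','cradle','baffle','flap','eye'):
        for d in r.silhouettes(n,l)[:3]:
            ys,xs=np.nonzero(d['region']);print(n,l,round(d['score'],2),np.round(d['position']),len(xs),xs.min(),xs.max(),ys.min(),ys.max())
print(r.sense())
E
```

```text
pics
scene [[437.3, 0.0, 314.8], [0.0, 437.3, 200.3], [0.0, 0.0, 1.0]] [[0.709, -0.537, 0.457, 1102.8], [0.705, 0.537, -0.463, -541.166], [0.003, 0.651, 0.759, 1151.179], [0.0, 0.0, 0.0, 1.0]] ['K', 'pose']
scene pole 0.59 [175. 344.] 252 322 376 151 205
scene pole 0.49 [238. 337.] 727 306 368 206 273
scene pole 0.37 [356. 214.] 1120 197 232 332 375
scene cradle 0.93 [198. 287.] 1198 266 304 168 220
scene cradle 0.69 [180. 340.] 708 324 366 157 202
scene baffle 0.78 [270. 347.] 9213 291 403 183 338
scene flap 0.91 [241. 332.] 757 305 367 206 273
scene eye 0.74 [238. 336.] 717 307 366 207 271
top [[453.2, 0.0, 313.2], [0.0, 453.2, 198.0], [0.0, 0.0, 1.0]] [[0.013, 0.992, -0.123, 337.236], [-1.0, 0.014, 0.004, 65.848], [0.006, 0.123, 0.992, 1591.138], [0.0, 0.0, 0.0, 1.0]] ['K', 'pose']
top pole 0.73 [222. 246.] 326 236 255 178 267
top cradle 0.68 [222. 250.] 1018 231 264 197 247
top cradle 0.61 [257. 302.] 1263 284 324 229 283
top baffle 0.85 [147. 332.] 5919 284 386 108 185
top flap 0.79 [151. 337.] 2165 297 370 132 173
top flap 0.16 [196. 303.] 283 293 311 187 206
top eye 0.64 [149.
[... 243 characters left out ...]
 'qpos': array([-1.21238777e+00,  3.52982457e-01,  1.63336734e+00, -7.52730144e-06,
        1.15519410e+00, -2.41780156e-03]), 'qvel': array([-4.12737880e-05,  9.67454595e-04, -5.01247699e-04,  5.33002945e-04,
        6.40175557e-04,  2.83774351e-03]), 'joint_efforts': array([-4.98973604e-04, -6.05149770e+01, -3.42437589e+01, -2.09534319e-04,
        9.62870145e-04,  2.10060892e-05]), 'eef_pos': array([ 220.65079498, -584.78143046,  231.30592945]), 'tcp_rot': array([3.14154391e+00, 7.00453757e-06, 3.60829394e-01]), 'contact_force': array([-1.16823823, -0.65576752,  0.27541276]), 'wrist_torque': array([-0.01402504,  0.00972435, -0.01726361]), 'grasp_force': 0.0, 'opening': 1.0010337915664336}
```

```bash
python3 - <<'E'
import cv2
a=cv2.imread('pics/s0.png');b=cv2.imread('pics/t0.png')
cv2.imwrite('pics/t1.png',cv2.resize(b[90:310,200:420],(600,600),interpolation=cv2.INTER_CUBIC))
cv2.imwrite('pics/s1.png',cv2.resize(a[120:345,220:445],(600,600),interpolation=cv2.INTER_CUBIC))
E
```

```text
(no output)
```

View pics/t1.png

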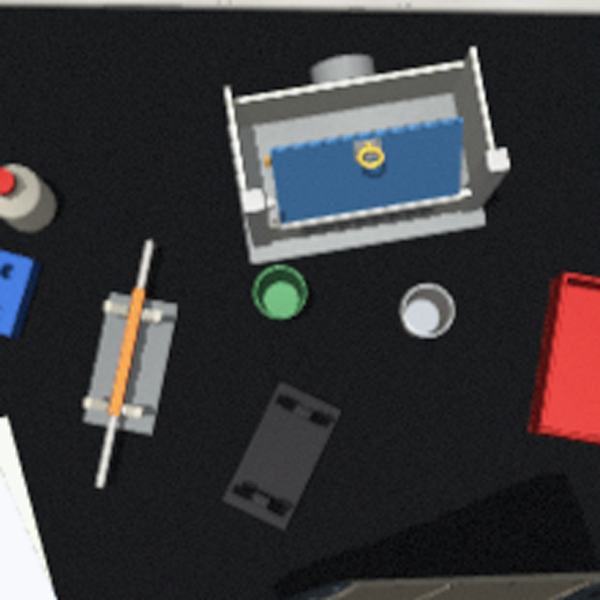

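View pics/s1.png

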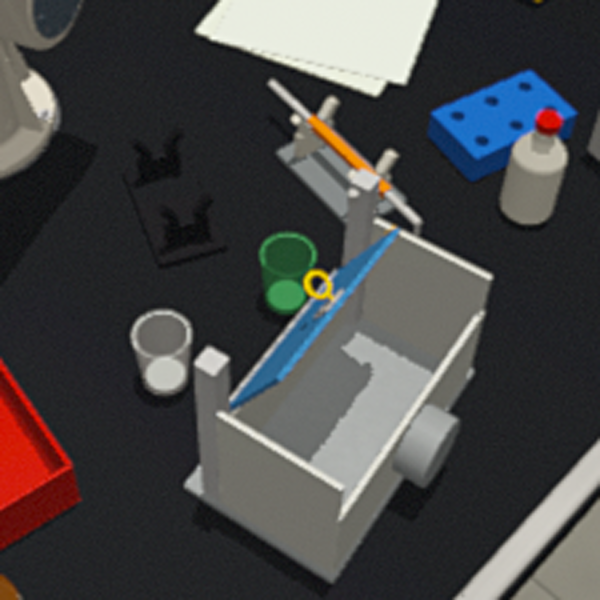

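In the top crop the grey base with white forks and the orange handle at (130,360), full-frame (248,222), is the real cradle. The empty black one at (283,455) is the look-alike. The hook end points away from the robot: the shorter front shaft ends at (150,242), and the hook pin shows at (418,222) in the scene crop. The yellow eye is at (370,156) in the top crop and (319,284) in the scene crop.

```bash
cat >> h.py <<'E'
def hsv(im,lo,hi,box=None):
    m=cv2.inRange(cv2.cvtColor(im,cv2.COLOR_RGB2HSV),lo,hi)
    if box:
        k=np.zeros_like(m);x0,x1,y0,y1=box;k[y0:y1,x0:x1]=1;m=m*k
    ys,xs=np.nonzero(m); return np.c_[xs,ys].astype(float)
E
python3 - <<'E'
from h import *
t=cv2.imread('pics/t0.png')[:,:,::-1].copy();s=cv2.imread('pics/s0.png')[:,:,::-1].copy()
T=lambda x,y:(x/2.7273+200-.3,y/2.7273+90-.3); S=lambda x,y:(x/2.6667+220-.3,y/2.6667+120-.3)
o=hsv(t,(8,120,120),(20,255,255),(225,270,185,260));os=hsv(s,(8,120,120),(20,255,255),(320,380,150,205))
for n,p in(('top',o),('scene',os)):
    c=p.mean(0);u=np.linalg.svd(p-c,full_matrices=False)[2][0];q=(p-c)@u
    e=[onz(n,c+u*k,62) for k in(q.min(),q.max())];print(n,len(p),c,np.round(e,1),np.linalg.norm(e[0]-e[1]),np.round(onz(n,c,62),1))
    d=e[1]-e[0];print('yaw',np.arctan2(d[1],d[0]))
for a in((150,242),(100,487)):print(onz('top',T(*a),57))
print('hook',onz('scene',S(418,222),57))
y=hsv(t,(22,120,120),(35,255,255),(320,350,130,165));ys=hsv(s,(22,120,120),(35,255,255),(325,352,215,240))
print(len(y),len(ys),y.mean(0),ys.mean(0));
def mid(p):return (p.min(0)+p.max(0))/2
print(mid(y),mid(ys));print('eye',tri([ray('top',mid(y)),ray('scene',mid(ys))]))
L=tri([ray('top',T(253,200)),ray('scene',S(363,183))]);R=tri([ray('top',T(497,160)),ray('scene',S(213,362))]);print(L,R,np.linalg.norm(L[0]-R[0]))
d=L[0]-R[0];print('box yaw',np.arctan2(-d[0],d[1]))
for nm,p in(('cradle base corners',[(110,292),(177,303),(153,433),(83,422)]),):
    c=[onz('top',T(*q),12) for q in p];print(np.round(c,1),np.mean(c,0))
for nm,p in(('beak',(280,272)),('clear',(428,290))):print(nm,onz('top',T(*p),85))
print('fl',[onz('top',T(*q),0) for q in((253,262),(484,224))])
E
```

```text
top 202 [246.20792079 218.22277228] [[532.2 271.5  62. ]
 [376.3 298.1  62. ]] 158.1076539713525 [454.1 284.8  62. ]
yaw 2.97268374578673
scene 152 [348.11842105 175.56578947] [[380.4 295.8  62. ]
 [575.1 261.7  62. ]] 197.64446343093763 [448.7 283.8  62. ]
yaw -0.17315228611874658
[591.48167012 260.70798192  57.        ]
[286.49324064 313.18494098  57.        ]
hook [594.7527091  260.79843972  57.        ]
35 68 [335.11428571 146.45714286] [338.57352941 226.07352941]
[335.5 146.5] [339.  226.5]
eye (array([662.78681529,  -5.64331317, 241.41917041]), [0.004424789212733457, 0.0044247892127241995])
(array([608.14512838, 123.50566877, 246.27882945]), [0.882608754000238, 0.8826087540002426]) (array([ 657.90031504, -144.86828567,  249.39099224]), [1.2219841098975948, 1.221984109897528]) 272.96491272736165
box yaw 0.18331365827496035
[[533.1 316.   12. ]
 [520.  229.5  12. ]
 [353.6 255.5  12. ]
 [366.3 344.8  12. ]] [443.2458814 286.4316915  12.       ]
beak [551.69407717  96.25931161  85.        ]
clear [531.86815113 -85.95270138  85.        ]
fl [array([576.44902969, 133.30290724,   0.        ]), array([ 630.85273356, -167.65944102,    0.        ])]
```

```bash
cat >> h.py <<'E'
from scipy.spatial.transform import Rotation as Ro
def plan(p0,R0,p,R):
    rv=(R0.inv()*R).as_rotvec()/np.pi; sh=R0.inv().apply(np.asarray(p,float)-p0)/250
    print('row',np.round(np.r_[rv,sh],4).tolist()); return np.asarray(p,float),R
def down(yaw,pitch=0): return Ro.from_euler('xyz',[np.pi,0,yaw])*Ro.from_euler('y',pitch)
def now():
    s=r.sense(); return np.array(s['eef_pos']),Ro.from_euler('xyz',s['tcp_rot'])
E
python3 - <<'E'
from h import *
p,R=now()
for t,y in(((300,-290,260),1.23),((380,0,260),2.1),((430,289,210),2.97)): p,R=plan(p,R,t,down(y))
E
```

```text
row [0.0, 0.0, -0.2767, 0.7132, -0.9911, -0.1148]
row [0.0, 0.0, -0.2769, 1.2002, -0.0861, -0.0]
row [0.0, 0.0, -0.2769, 0.8969, 0.7562, 0.2]
```

Call:
carry_out(
  series=[
    [0, 0, -0.277, 0.713, -0.991, -0.115, -1],
    [0, 0, -0.277, 0.713, -0.991, -0.115, -1],
    [0, 0, -0.277, 0.713, -0.991, -0.115, -1],
    [0, 0, -0.277, 0.713, -0.991, -0.115, -1],
    [0, 0, -0.277, 0.713, -0.991, -0.115, -1],
    [0, 0, -0.277, 0.713, -0.991, -0.115, -1],
    [0, 0, -0.277, 0.713, -0.991, -0.115, -1],
  ],
)

```text
clock: 1.78
eef_pos: [300.3, -290.4, 260.4]
tcp_rot: [3.141, 0.001, 1.231]
contact_force: [0.8, 0.0, -0.4]
opening: 0.993
grasp_force: 0.0
```

Call:
carry_out(
  series=[
    [0, 0, -0.277, 0.98, -0.07, 0, -1],
    [0, 0, -0.277, 0.98, -0.07, 0, -1],
    [0, 0, -0.277, 0.98, -0.07, 0, -1],
    [0, 0, -0.277, 0.98, -0.07, 0, -1],
    [0, 0, -0.277, 0.98, -0.07, 0, -1],
    [0, 0, -0.277, 0.98, -0.07, 0, -1],
    [0, 0, -0.277, 0.98, -0.07, 0, -1],
  ],
)

```text
clock: 2.65
eef_pos: [365.2, -54.3, 259.9]
tcp_rot: [-3.141, -0.0, 2.096]
contact_force: [-0.3, 0.1, 0.1]
opening: 1.0
grasp_force: 0.0
```

```bash
python3 - <<'E'
from h import *
p,R=now();print(p,R.as_euler('xyz'),r.sense()['clock'])
plan(p,R,(430,289,210),down(2.97))
E
```

```text
[365.23186669 -54.31860677 259.9191178 ] [-3.14123408e+00 -3.30501029e-05  2.09612011e+00] 2.65
row [-0.0001, -0.0001, -0.2782, 1.0582, 0.9129, 0.1994]
```

Call:
carry_out(
  series=[
    [0, 0, -0.278, 0.99, 0.9, 0.2, -1],
    [0, 0, -0.278, 0.99, 0.9, 0.2, -1],
    [0, 0, -0.278, 0.99, 0.9, 0.2, -1],
    [0, 0, -0.278, 0.99, 0.9, 0.2, -1],
    [0, 0, -0.278, 0.99, 0.9, 0.2, -1],
    [0, 0, -0.278, 0.99, 0.9, 0.2, -1],
    [0, 0, -0.278, 0.99, 0.9, 0.2, -1],
    [0, 0, -0.278, 0.99, 0.9, 0.2, -1],
  ],
)

```text
clock: 3.65
eef_pos: [434.0, 272.3, 210.0]
tcp_rot: [-3.141, -0.001, 2.972]
contact_force: [-0.4, -0.1, -0.7]
opening: 1.0
grasp_force: 0.0
```

```bash
python3 - <<'E'
from h import *
w=grab('wrist','w1.png');p,R=now();print(p,R.as_euler('xyz'))
o=hsv(w,(8,120,100),(20,255,255))
print(len(o))
n,l,st,ce=cv2.connectedComponentsWithStats(cv2.inRange(cv2.cvtColor(w,cv2.COLOR_RGB2HSV),(8,120,100),(20,255,255)))
i=1+np.argmax(st[1:,4]);print(st[i],ce[i]);ys,xs=np.nonzero(l==i);q=np.c_[xs,ys].astype(float)
W=np.array([onz('wrist',a,62) for a in q]);c=W.mean(0);u=np.linalg.svd(W-c,full_matrices=False)[2][0];k=(W-c)@u;e=[c+u*k.min(),c+u*k.max()]
print(np.round(e,1),np.mean(e,0),np.ptp(k),np.arctan2(u[1],u[0]))
cv2.imwrite('pics/w1.png',cv2.resize(w[:,:,::-1],(800,500)))
E
```

```text
[434.00047868 272.27988197 210.18561036] [-3.14099476e+00 -1.46060899e-04  2.97164252e+00]
2493
[ 323  120   17  154 2317] [330.94950367 195.30513595]
[[376.  297.7  62. ]
 [535.4 270.6  62. ]] [455.66245393 284.15865214  62.        ] 161.69130873525575 -0.1687811025705584
```

View pics/w1.png

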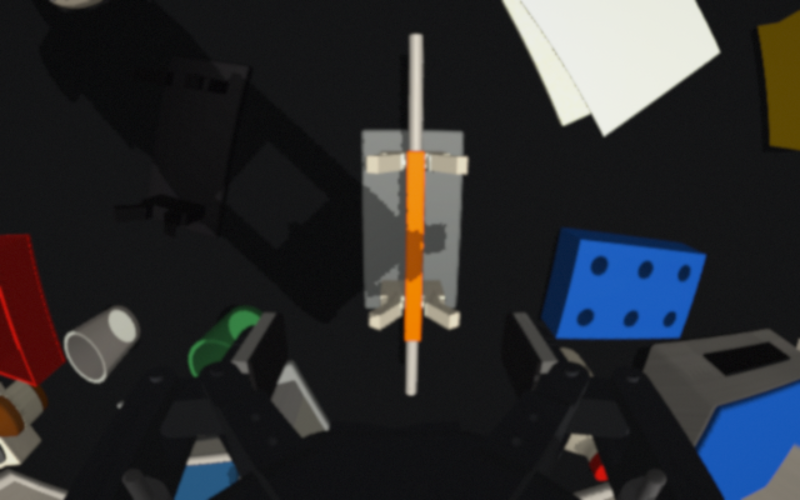

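The wrist picture shows the pole lying centred in the white forks (handle from (415,150) to (413,340), hook end downwards in the image) with free space for both fingers. The handle measures 160 mm, as it should.

```bash
python3 - <<'E'
from h import *
p,R=now()
plan(p,R,(455,284.2,110),down(2.9726));plan(p,R,(455,284.2,38),down(2.9726));print(r.pinch_z)
E
```

```text
row [-0.0002, -0.0, -0.0003, -0.0748, 0.0614, 0.4007]
row [-0.0002, -0.0, -0.0003, -0.0748, 0.0616, 0.6887]
18.700000000000003
```

Call:
carry_out(
  series=[
    [0, 0, 0, -0.075, 0.0615, 0.2, -0.2],
    [0, 0, 0, -0.075, 0.0615, 0.4, -0.2],
    [0, 0, 0, -0.075, 0.0615, 0.55, -0.2],
    [0, 0, 0, -0.075, 0.0615, 0.69, -0.2],
    [0, 0, 0, -0.075, 0.0615, 0.69, -0.2],
    [0, 0, 0, -0.075, 0.0615, 0.69, 1],
    [0, 0, 0, -0.075, 0.0615, 0.69, 1],
    [0, 0, 0, -0.075, 0.0615, 0.69, 1],
  ],
  force=30,
)

```text
clock: 4.7
eef_pos: [456.1, 286.5, 39.4]
tcp_rot: [3.14, 0.002, 2.975]
contact_force: [0.5, -2.6, 7.9]
opening: 0.157
grasp_force: 31.5
```

Call:
carry_out(
  series=[
    [0, 0, 0, 0, 0, 0, 1],
    [0, 0, 0, 0, 0, 0, 1],
    [0, 0, 0, 0, 0, 0, 1],
    [0, 0, 0, 0, 0, 0, 1],
  ],
  force=110,
)

```text
clock: 5.2
eef_pos: [456.2, 286.6, 39.6]
tcp_rot: [3.14, 0.002, 2.975]
contact_force: [-0.1, -2.7, 9.9]
opening: 0.137
grasp_force: 107.4
```

Call:
carry_out(
  series=[
    [0, 0, 0, 0, 0, -0.05, 1],
    [0, 0, 0, 0, 0, -0.15, 1],
    [0, 0, 0, 0, 0, -0.3, 1],
    [0, 0, 0, 0, 0, -0.5, 1],
    [0, 0, 0, 0, 0, -0.75, 1],
    [0, 0, 0, 0, 0, -0.98, 1],
    [0, 0, 0, 0, 0, -0.98, 1],
    [0, 0, 0, 0, 0, -0.98, 1],
  ],
)

```text
clock: 6.2
eef_pos: [454.5, 285.9, 282.8]
tcp_rot: [3.141, 0.0, 2.975]
contact_force: [-0.3, -0.3, -1.4]
opening: 0.138
grasp_force: 107.6
```

```bash
python3 - <<'E'
from h import *
p,R=now();print(p,R.as_euler('xyz'))
# above box: pole yaw .18, eye at est; hook 25mm short of eye in x, high
c,s=np.cos(.18),np.sin(.18)
hk=np.array([663-30*c,-5.6-30*s]); o=hk-140*np.array([c,s]);print(o)
plan(p,R,(500,140,285),down(np.pi+.0));
E
```

```text
[454.52216083 285.89151705 282.79981073] [3.14129926e+00 2.69978471e-04 2.97463709e+00]
[495.74657223 -36.03502748]
row [0.0001, 0.0001, -0.0531, -0.2764, -0.5452, -0.0089]
```

Call:
carry_out(
  series=[
    [0, 0, -0.05, -0.2, -0.54, -0.1, 1],
    [0, 0, -0.05, -0.2, -0.54, -0.1, 1],
    [0, 0, -0.05, -0.2, -0.54, -0.1, 1],
    [0, 0, -0.05, -0.2, -0.54, -0.1, 1],
    [0, 0, -0.05, -0.2, -0.54, -0.1, 1],
  ],
)

```text
clock: 6.82
eef_pos: [481.2, 145.1, 306.3]
tcp_rot: [-3.141, -0.002, 3.132]
contact_force: [0.0, 0.4, -1.1]
opening: 0.141
grasp_force: 107.9
```

```bash
python3 - <<'E'
from h import *
p,R=now();print(p,R.as_euler('xyz'))
plan(p,R,(490,-37,308),down(np.pi+.18));
E
```

```text
[481.16784409 145.11927388 306.3380133 ] [-3.14140408e+00 -2.18371516e-03  3.13157548e+00]
row [0.0, -0.0007, -0.0605, -0.0426, -0.7281, -0.0066]
```

Call:
carry_out(
  series=[
    [0, 0, -0.06, -0.043, -0.728, 0, 1],
    [0, 0, -0.06, -0.043, -0.728, 0, 1],
    [0, 0, -0.06, -0.043, -0.728, 0, 1],
    [0, 0, -0.06, -0.043, -0.728, 0, 1],
    [0, 0, -0.06, -0.043, -0.728, 0, 1],
    [0, 0, -0.06, -0.043, -0.728, 0, 1],
  ],
)

```text
clock: 7.58
eef_pos: [490.8, -35.8, 307.2]
tcp_rot: [3.141, -0.001, -2.961]
contact_force: [-0.6, -0.7, -0.8]
opening: 0.142
grasp_force: 108.2
```

```bash
python3 - <<'E'
from h import *
w=grab('wrist');t=grab('top','t2.png');s=grab('scene','s2.png');p,R=now();print(p,R.as_euler('xyz'))
cv2.imwrite('pics/m2.png',np.vstack([np.hstack([cv2.resize(t[110:210,260:400],(392,280)),cv2.resize(s[150:290,250:446],(392,280))]),cv2.resize(w[180:400,160:468],(392*2,560))[:320]])[:,:,::-1])
cv2.imwrite('pics/w2.png',w[:,:,::-1])
E
```

```text
[490.85681912 -36.12614839 307.42943354] [ 3.14138359e+00 -1.56366101e-04 -2.96097435e+00]
```

View pics/m2.png

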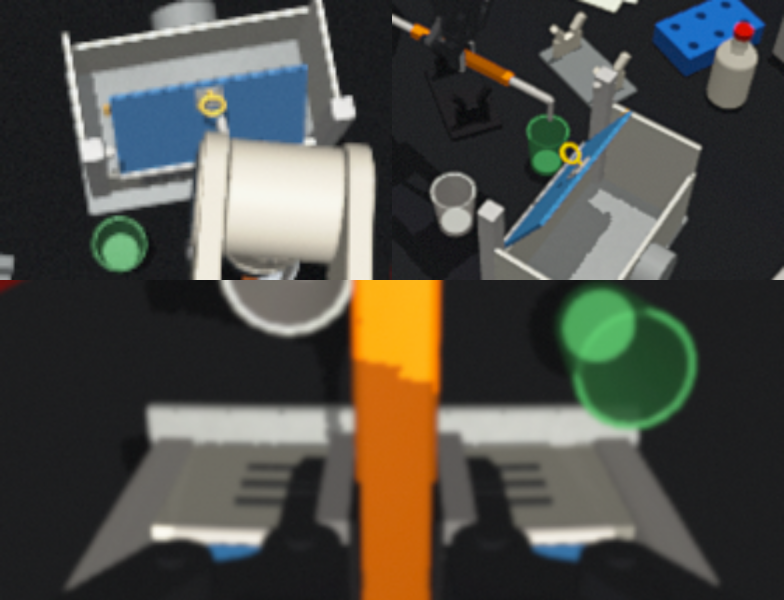

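```bash
cat >> h.py <<'E'
AX=17.4
def polept(a,dz=0):
    p,R=now(); return p+R.apply([-a,0,-AX-dz])
def overlay(f,E,th,yaw=.18,k=8):
    out=[]
    ex=np.array([np.cos(yaw),np.sin(yaw),0]);ey=np.array([-np.sin(yaw),np.cos(yaw),0]);fx=np.cos(th)*ex-np.sin(th)*np.array([0,0,1])
    for n in('top','scene'):
        im=grab(n)[:,:,::-1]; c=np.round(proj(n,E)).astype(int); x0,y0=c[0]-24,c[1]-36
        cr=cv2.resize(im[y0:y0+72,x0:x0+49],None,fx=k,fy=k,interpolation=cv2.INTER_CUBIC)
        P=lambda X:tuple(int(v) for v in (proj(n,X)-[x0,y0]+.5)*k)
        a=np.linspace(0,2*np.pi,40)
        for rr in(10,15):
            cv2.polylines(cr,[np.array([P(E+rr*(np.cos(t)*fx+np.sin(t)*ey)) for t in a])],True,(255,255,255),1)
        cv2.line(cr,P(polept(80)),P(polept(140)),(255,0,255),1);cv2.line(cr,P(polept(140)),P(polept(140,-37)),(255,0,255),1)
        out.append(cr)
    cv2.imwrite('pics/'+f,np.hstack(out))
E
python3 - <<'E'
from h import *
overlay('o1.png',np.array([662.8,-5.6,241.4]),.5)
E
```

```text
(no output)
```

View pics/o1.png

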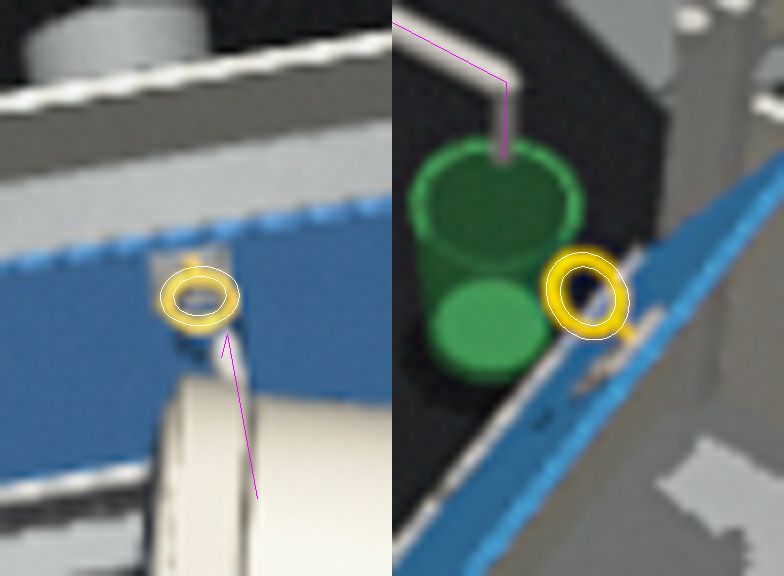

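The overlay matches. In the top crop (left) the ring is at (199,300) and my projection is at (199,296). In the scene crop it's at (587,292) against (586,294). The hook pin is at (506,80–160) in the scene crop, within half a pixel of the prediction.

```bash
python3 - <<'E'
from h import *
E,e=tri([ray('top',(335.5,147.1)),ray('scene',(339.1,226.25))]);print(E,e)
p,R=now();print(p)
yaw=.18;d=np.array([np.cos(yaw),np.sin(yaw),0])
# pin tip 6mm above ring: hook z = E.z+18+12+6
for dz in(38,0):
    T=E-140*d; T[2]=E[2]+dz+19-AX; print(T); plan(p,R,T,down(np.pi+yaw))
E
```

```text
[661.62161156  -5.11041187 240.75797499] [0.7845070883550774, 0.7845070883551302]
[490.84886579 -36.53883857 307.51720295]
[523.88349457 -30.17455215 280.35797499]
row [0.0, -0.0, 0.0, -0.1346, 0.0014, 0.1086]
[523.88349457 -30.17455215 242.35797499]
row [0.0, -0.0, 0.0, -0.1346, 0.0014, 0.2606]
```

Call:
carry_out(
  series=[
    [0, 0, 0, -0.135, 0.0015, 0, 1],
    [0, 0, 0, -0.135, 0.0015, 0.05, 1],
    [0, 0, 0, -0.135, 0.0015, 0.108, 1],
    [0, 0, 0, -0.135, 0.0015, 0.108, 1],
    [0, 0, 0, -0.135, 0.0015, 0.108, 1],
  ],
)

```text
clock: 8.45
eef_pos: [523.6, -31.1, 280.6]
tcp_rot: [3.142, -0.0, -2.963]
contact_force: [0.1, -1.0, -1.0]
opening: 0.141
grasp_force: 108.2
```

```bash
python3 - <<'E'
from h import *
print(now()[0]);overlay('o2.png',np.array([661.6,-5.1,240.8]),.5)
E
```

```text
[523.62319646 -31.07535118 280.62613995]
```

View pics/o2.png

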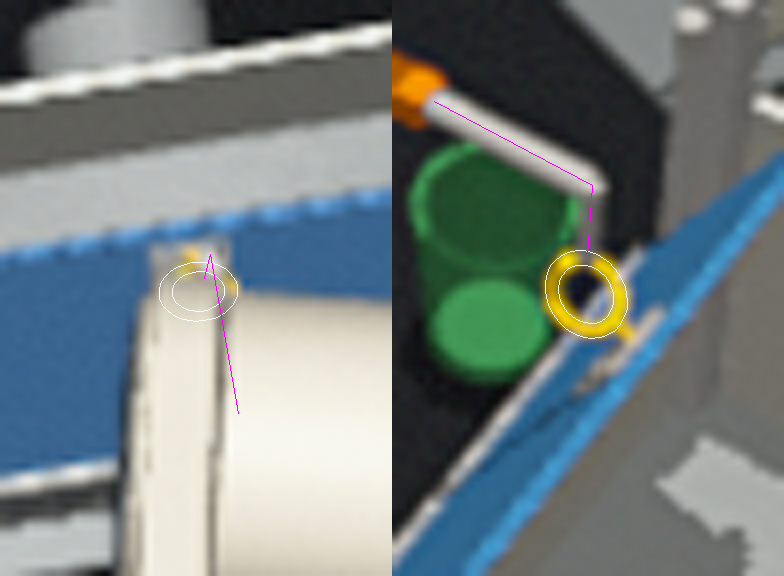

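Call:
carry_out(
  series=[
    [0, 0, 0, 0, -0.003, 0.02, 1],
    [0, 0, 0, 0, -0.003, 0.04, 1],
    [0, 0, 0, 0, -0.003, 0.06, 1],
    [0, 0, 0, 0, -0.003, 0.08, 1],
    [0, 0, 0, 0, -0.003, 0.08, 1],
  ],
)

```text
clock: 9.18
eef_pos: [523.8, -31.7, 260.0]
tcp_rot: [3.141, -0.001, -2.963]
contact_force: [-0.4, -0.4, -1.3]
opening: 0.139
grasp_force: 108.2
```

Call:
carry_out(
  series=[
    [0, 0, 0, 0, 0.006, 0.01, 1],
    [0, 0, 0, 0, 0.006, 0.03, 1],
    [0, 0, 0, 0, 0.006, 0.05, 1],
    [0, 0, 0, 0, 0.006, 0.068, 1],
    [0, 0, 0, 0, 0.006, 0.068, 1],
  ],
)

```text
clock: 9.8
eef_pos: [523.6, -30.3, 243.0]
tcp_rot: [3.141, -0.001, -2.963]
contact_force: [-0.4, -0.9, -1.6]
opening: 0.14
grasp_force: 108.2
```

```bash
python3 - <<'E'
from h import *
print(now()[0],r.sense()['contact_force']);overlay('o3.png',np.array([661.6,-5.1,240.8]),.5)
E
```

```text
[523.56628666 -30.25817203 243.02529817] [-0.38239275 -0.860693   -1.61487662]
```

View pics/o3.png

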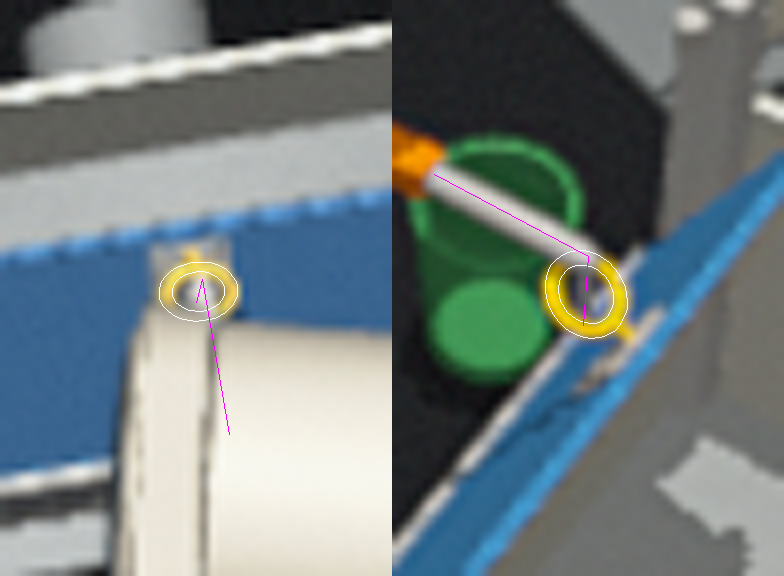

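In both crops the pin now stands inside the yellow ring: (203,290) in the top crop and (585,290) in the scene crop. There is no contact force. Pulling slowly along the eye's arc.

Call:
carry_out(
  series=[
    [0, 0, 0, 0.016, 0, -0.006, 1],
    [0, 0, 0, 0.032, 0, -0.012, 1],
    [0, 0, 0, 0.048, 0, -0.016, 1],
    [0, 0, 0, 0.064, 0, -0.02, 1],
    [0, 0, 0, 0.08, 0, -0.022, 1],
    [0, 0, 0, 0.096, 0, -0.024, 1],
    [0, 0, 0, 0.112, 0, -0.026, 1],
    [0, 0, 0, 0.12, 0, -0.026, 1],
  ],
)

```text
clock: 10.9
eef_pos: [494.1, -35.7, 250.0]
tcp_rot: [-3.142, -0.0, -2.963]
contact_force: [2.5, 0.9, -2.9]
opening: 0.14
grasp_force: 108.0
```

Call:
carry_out(
  series=[
    [0, 0, 0, 0.014, 0, -0.002, 1],
    [0, 0, 0, 0.028, 0, -0.002, 1],
    [0, 0, 0, 0.042, 0, -0.002, 1],
    [0, 0, 0, 0.056, 0, -0.002, 1],
    [0, 0, 0, 0.07, 0, -0.002, 1],
    [0, 0, 0, 0.08, 0, -0.002, 1],
  ],
)

```text
clock: 11.65
eef_pos: [474.4, -39.2, 250.5]
tcp_rot: [-3.142, -0.0, -2.963]
contact_force: [2.1, 0.0, -2.8]
opening: 0.142
grasp_force: 107.9
```

Call:
carry_out(
  series=[
    [0, 0, 0, 0.008, 0, 0, 1],
    [0, 0, 0, 0.016, 0, 0, 1],
    [0, 0, 0, 0.024, 0, 0, 1],
    [0, 0, 0, 0.032, 0, 0, 1],
    [0, 0, 0, 0.032, 0, 0, 1],
  ],
)

```text
clock: 12.28
eef_pos: [467.6, -40.5, 250.8]
tcp_rot: [-3.141, 0.002, -2.963]
contact_force: [5.2, 0.2, -4.9]
opening: 0.142
grasp_force: 107.7
```

Call:
carry_out(
  series=[
    [0, 0, 0, 0.006, 0, 0.002, 1],
    [0, 0, 0, 0.012, 0, 0.004, 1],
    [0, 0, 0, 0.018, 0, 0.006, 1],
    [0, 0, 0, 0.018, 0, 0.006, 1],
  ],
)

```text
clock: 12.78
eef_pos: [463.9, -41.2, 249.6]
tcp_rot: [-3.141, 0.004, -2.963]
contact_force: [8.1, 0.2, -5.5]
opening: 0.138
grasp_force: 107.7
```

Call:
carry_out(
  series=[
    [0, 0, 0, 0.005, 0, 0.001, 1],
    [0, 0, 0, 0.01, 0, 0.002, 1],
    [0, 0, 0, 0.01, 0, 0.002, 1],
  ],
)

```text
clock: 13.15
eef_pos: [460.5, -41.8, 248.9]
tcp_rot: [-3.141, 0.001, -2.963]
contact_force: [2.2, -0.1, -0.1]
opening: 0.138
grasp_force: 108.3
```

Call:
carry_out(
  series=[
    [0, 0, 0, 0.003, 0, 0, 1],
    [0, 0, 0, 0.006, 0, 0, 1],
    [0, 0, 0, 0.008, 0, 0, 1],
    [0, 0, 0, 0.008, 0, 0, 1],
  ],
)

```text
clock: 13.65
eef_pos: [458.3, -42.2, 248.8]
tcp_rot: [-3.141, 0.001, -2.963]
contact_force: [4.9, 0.8, -0.2]
opening: 0.137
grasp_force: 108.3
```

Call:
carry_out(
  series=[
    [0, 0, 0, 0.003, 0, 0, 1],
    [0, 0, 0, 0.006, 0, 0, 1],
    [0, 0, 0, 0.006, 0, 0, 1],
  ],
)

```text
clock: 14.02
eef_pos: [455.9, -42.5, 248.4]
tcp_rot: [3.142, -0.001, -2.963]
contact_force: [1.0, -1.2, -0.3]
opening: 0.142
grasp_force: 108.3
```

Call:
carry_out(
  series=[
    [0, 0, 0, 0.003, 0, 0, 1],
    [0, 0, 0, 0.006, 0, 0, 1],
    [0, 0, 0, 0.006, 0, 0, 1],
  ],
)

```text
clock: 14.4
eef_pos: [455.6, -42.6, 248.7]
tcp_rot: [-3.141, 0.001, -2.963]
contact_force: [6.1, 0.9, -2.2]
opening: 0.139
grasp_force: 108.2
```

```bash
python3 - <<'E'
from h import *
d=np.array([.984,.179]);
for i in range(3): grab('top'); print(r.sense()['contact_force'])
p,R=now();print(p)
t=grab('top')
y=hsv(t,(22,120,120),(35,255,255),(310,360,130,185));print(len(y),y.min(0),y.max(0),y.mean(0),[onz('top',y.mean(0),248)])
E
```

```text
[ 5.09476563  0.93550954 -0.78661372]
[ 5.56281894  1.45959219 -2.0711617 ]
[ 5.73781407  0.56494166 -1.69681104]
[455.63183133 -42.62920304 248.68878851]
44 [335. 161.] [344. 171.] [339.06818182 165.84090909] [array([601.79913892, -16.46037055, 248.        ])]
```

Call:
carry_out(
  series=[
    [0, 0, 0, 0.002, 0, 0, 1],
    [0, 0, 0, 0.004, 0, 0, 1],
    [0, 0, 0, 0.004, 0, 0, 1],
  ],
)

```text
clock: 14.98
eef_pos: [455.5, -42.7, 248.9]
tcp_rot: [-3.141, 0.003, -2.963]
contact_force: [8.2, 1.7, -2.9]
opening: 0.135
grasp_force: 108.0
```

Call:
carry_out(
  series=[
    [0, 0, 0, 0.004, 0, 0, 1],
    [0, 0, 0, 0.008, 0, 0, 1],
    [0, 0, 0, 0.008, 0, 0, 1],
  ],
)

```text
clock: 15.35
eef_pos: [455.4, -42.9, 249.5]
tcp_rot: [-3.141, 0.007, -2.963]
contact_force: [16.7, 3.2, -5.3]
opening: 0.138
grasp_force: 107.6
```

Call:
carry_out(
  series=[
    [0, 0, 0, 0, 0, 0, 1],
    [0, 0, 0, 0, 0, 0, 1],
    [0, 0, 0, 0, 0, 0, 1],
    [0, 0, 0, 0, 0, 0, 1],
    [0, 0, 0, 0, 0, 0, 1],
    [0, 0, 0, 0, 0, 0, 1],
    [0, 0, 0, 0, 0, 0, 1],
    [0, 0, 0, 0, 0, 0, 1],
  ],
)

```text
clock: 16.35
eef_pos: [455.3, -42.9, 249.4]
tcp_rot: [-3.141, 0.007, -2.963]
contact_force: [16.1, 3.1, -5.0]
opening: 0.138
grasp_force: 107.7
```

Call:
carry_out(
  series=[
    [0, 0, 0, 0, 0, 0, 1],
    [0, 0, 0, 0, 0, 0, 1],
    [0, 0, 0, 0, 0, 0, 1],
  ],
)

```text
clock: 16.73
eef_pos: [455.4, -42.9, 249.4]
tcp_rot: [-3.141, 0.007, -2.963]
contact_force: [16.8, 2.5, -4.5]
opening: 0.137
grasp_force: 107.7
```

Call:
carry_out(
  series=[
    [0, 0, 0, -0.01, 0, 0, 1],
    [0, 0, 0, -0.02, 0, 0, 1],
    [0, 0, 0, -0.03, 0, 0, 1],
    [0, 0, 0, -0.037, 0, 0, 1],
    [0, 0, 0, -0.037, 0, 0, 1],
  ],
)

```text
clock: 17.35
eef_pos: [460.9, -41.6, 248.4]
tcp_rot: [3.141, -0.001, -2.963]
contact_force: [0.9, -0.5, -1.1]
opening: 0.14
grasp_force: 108.2
```

Call:
carry_out(
  series=[
    [0, 0, 0, 0, 0, -0.02, 1],
    [0, 0, 0, 0, 0, -0.04, 1],
    [0, 0, 0, 0, 0, -0.06, 1],
    [0, 0, 0, 0, 0, -0.08, 1],
  ],
)

```text
clock: 17.85
eef_pos: [461.2, -41.6, 269.1]
tcp_rot: [-3.142, 0.0, -2.963]
contact_force: [-0.2, 0.4, -1.6]
opening: 0.142
grasp_force: 108.2
```

Call:
carry_out(
  series=[
    [0, 0, 0, 0, 0, -0.03, 1],
    [0, 0, 0, 0, 0, -0.06, 1],
    [0, 0, 0, 0, 0, -0.1, 1],
    [0, 0, 0, 0, 0, -0.18, 1],
    [0, 0, 0, 0, 0, -0.18, 1],
  ],
)

```text
clock: 18.48
eef_pos: [462.1, -41.7, 315.1]
tcp_rot: [-3.141, 0.003, -2.963]
contact_force: [0.6, 0.1, -1.8]
opening: 0.14
grasp_force: 108.2
```

```bash
python3 - <<'E'
from h import *
p,R=now();print(p)
overlay('o4.png',np.array([601,-17,248.]),0)
# cradle from scene/top (unoccluded): white fork + grey base
t=grab('top','t4.png')
b=hsv(t,(0,0,70),(180,60,175),(228,268,195,252)); 
c,sz,an=cv2.minAreaRect(b.astype(np.float32));print(len(b),c,sz,an,onz('top',c,12))
plan(p,R,(455,130,314),down(np.pi));plan(np.array([455,130,314.]),down(np.pi),(456,286,314),down(2.975))
E
```

```text
[462.06287351 -41.67459789 315.09619323]
1142 (246.67306518554688, 222.63462829589844) (27.45625877380371, 49.22515106201172) 11.309932708740234 [442.58904446 289.87201407  12.        ]
row [-0.0002, 0.001, 0.0568, -0.0942, 0.6808, 0.0041]
row [0.0, -0.0, 0.053, -0.004, 0.624, 0.0]
```

View pics/o4.png

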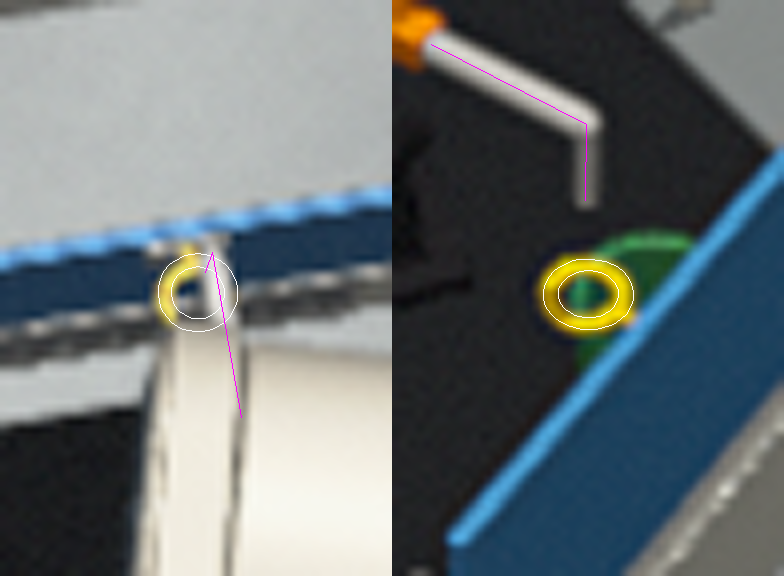

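The flap is upright and shut, with the ring level at (588,294) in the scene crop. The hook hangs clear above it and sits unchanged in the grip. Going back to the rest.

Call:
carry_out(
  series=[
    [0, 0, 0.057, -0.094, 0.68, 0, 1],
    [0, 0, 0.057, -0.094, 0.68, 0, 1],
    [0, 0, 0.057, -0.094, 0.68, 0, 1],
    [0, 0, 0.057, -0.094, 0.68, 0, 1],
    [0, 0, 0.057, -0.094, 0.68, 0, 1],
    [0, 0, 0.057, -0.094, 0.68, 0, 1],
  ],
)

```text
clock: 19.38
eef_pos: [454.0, 128.8, 313.2]
tcp_rot: [-3.141, -0.001, 3.14]
contact_force: [-0.2, -0.1, -1.8]
opening: 0.14
grasp_force: 108.3
```

Call:
carry_out(
  series=[
    [0, 0, 0.053, -0.004, 0.624, 0, 1],
    [0, 0, 0.053, -0.004, 0.624, 0, 1],
    [0, 0, 0.053, -0.004, 0.624, 0, 1],
    [0, 0, 0.053, -0.004, 0.624, 0, 1],
    [0, 0, 0.053, -0.004, 0.624, 0, 1],
    [0, 0, 0.053, -0.004, 0.624, 0, 1],
  ],
)

```text
clock: 20.12
eef_pos: [455.3, 284.4, 313.6]
tcp_rot: [-3.141, 0.0, 2.973]
contact_force: [-0.4, 0.3, -1.7]
opening: 0.142
grasp_force: 108.5
```

```bash
python3 - <<'E'
from h import *
p,R=now();print(p,R.as_euler('xyz'))
w=grab('wrist');s=grab('scene')
cv2.imwrite('pics/m5.png',np.hstack([cv2.resize(w[0:400,150:500],(525,600)),cv2.resize(s[130:230,250:350][:, :46+54],(275,275)).repeat(1,0)[:275].__class__((600,275,3),np.uint8)])[:,:,::-1]) if 0 else cv2.imwrite('pics/m5.png',np.hstack([cv2.resize(w[0:400,150:500],(525,600)),cv2.copyMakeBorder(cv2.resize(s[120:220,270:370],(275,275)),0,325,0,0,0)])[:,:,::-1])
plan(p,R,(456,286.4,150),down(2.973));plan(p,R,(456,286.4,70),down(2.973))
E
```

```text
[455.33929695 284.41003427 313.58182428] [-3.14129840e+00  2.57918834e-05  2.97284821e+00]
row [-0.0001, 0.0, -0.0, -0.0013, 0.0085, 0.6543]
row [-0.0001, 0.0, -0.0, -0.0012, 0.0086, 0.9743]
```

View pics/m5.png

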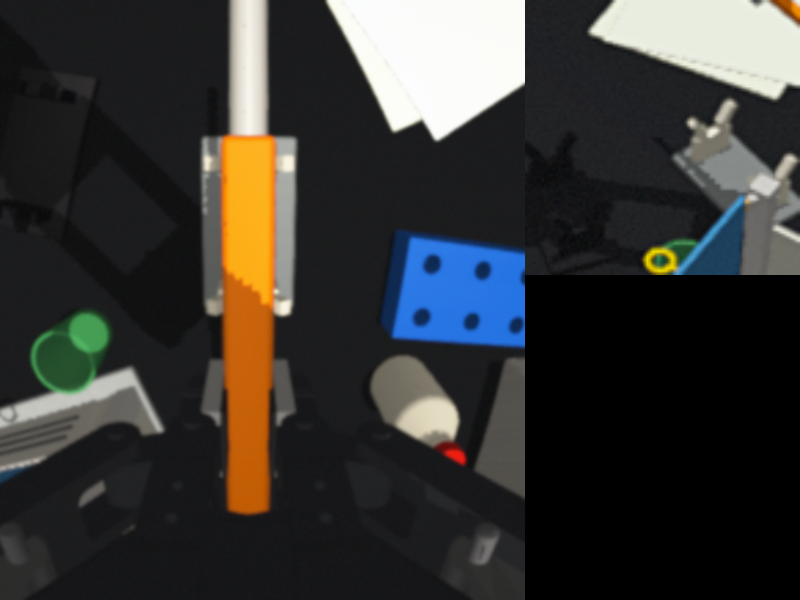

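The handle stays square in the pads and its axis (column 248) lies midway between the fork prongs at (212,160) and (287,160). Lowering.

Call:
carry_out(
  series=[
    [0, 0, 0, -0.001, 0.008, 0.2, 1],
    [0, 0, 0, -0.001, 0.008, 0.4, 1],
    [0, 0, 0, -0.001, 0.008, 0.6, 1],
    [0, 0, 0, -0.001, 0.008, 0.8, 1],
    [0, 0, 0, -0.001, 0.008, 0.9, 1],
    [0, 0, 0, -0.001, 0.008, 0.974, 1],
    [0, 0, 0, -0.001, 0.008, 0.974, 1],
  ],
)

```text
clock: 21.1
eef_pos: [455.0, 286.8, 69.0]
tcp_rot: [-3.14, -0.002, 2.974]
contact_force: [0.4, -0.2, -2.4]
opening: 0.138
grasp_force: 108.5
```

Call:
carry_out(
  series=[
    [0, 0, 0, 0, 0, 0.03, 1],
    [0, 0, 0, 0, 0, 0.06, 1],
    [0, 0, 0, 0, 0, 0.09, 1],
    [0, 0, 0, 0, 0, 0.11, 1],
    [0, 0, 0, 0, 0, 0.11, 1],
  ],
)

```text
clock: 21.72
eef_pos: [455.3, 287.5, 42.0]
tcp_rot: [-3.141, -0.001, 2.974]
contact_force: [-0.7, -1.9, -2.9]
opening: 0.14
grasp_force: 108.4
```

Call:
carry_out(
  series=[
    [0, 0, 0, 0, -0.004, 0.005, 1],
    [0, 0, 0, 0, -0.004, 0.01, 1],
    [0, 0, 0, 0, -0.004, 0.01, 1],
  ],
)

```text
clock: 22.1
eef_pos: [455.6, 287.0, 40.1]
tcp_rot: [3.141, 0.0, 2.975]
contact_force: [0.5, 0.4, -1.7]
opening: 0.138
grasp_force: 108.6
```

Call:
carry_out(
  series=[
    [0, 0, 0, 0, 0, 0.002, 0.6],
    [0, 0, 0, 0, 0, 0.002, 0.4],
    [0, 0, 0, 0, 0, 0.002, 0.2],
    [0, 0, 0, 0, 0, 0.002, 0],
    [0, 0, 0, 0, 0, 0.002, -0.2],
    [0, 0, 0, 0, 0, 0.002, -0.2],
    [0, 0, 0, 0, 0, 0.002, -0.2],
  ],
)

```text
clock: 22.98
eef_pos: [455.5, 286.8, 39.5]
tcp_rot: [-3.142, -0.0, 2.975]
contact_force: [-0.1, 0.6, 0.1]
opening: 0.602
grasp_force: 0.0
```

Call:
carry_out(
  series=[
    [0, 0, 0, 0, 0, -0.05, -0.2],
    [0, 0, 0, 0, 0, -0.15, -0.2],
    [0, 0, 0, 0, 0, -0.3, -0.2],
    [0, 0, 0, 0, 0, -0.5, -0.2],
    [0, 0, 0, 0, 0, -0.7, -0.2],
    [0, 0, 0, 0, 0, -0.7, -0.2],
  ],
)

```text
clock: 23.72
eef_pos: [457.7, 288.2, 219.6]
tcp_rot: [3.136, 0.006, 2.975]
contact_force: [-0.4, -0.2, 0.2]
opening: 0.602
grasp_force: 0.0
```

```bash
python3 - <<'E'
from h import *
w=grab('wrist');s=grab('scene');p,R=now();print(p,r.sense()['contact_force'])
n,l,st,ce=cv2.connectedComponentsWithStats(cv2.inRange(cv2.cvtColor(w,cv2.COLOR_RGB2HSV),(8,120,100),(20,255,255)))
i=1+np.argmax(st[1:,4]);ys,xs=np.nonzero(l==i)
W=np.array([onz('wrist',a,62) for a in np.c_[xs,ys].astype(float)]);c=W.mean(0);u=np.linalg.svd(W-c,full_matrices=False)[2][0];k=(W-c)@u
print(np.round([c+u*k.min(),c+u*k.max()],1),c+u*(k.min()+k.max())/2,np.ptp(k),np.arctan2(u[1],u[0]))
cv2.imwrite('pics/m6.png',np.hstack([cv2.resize(w[0:400,150:500],(395,452)),cv2.resize(s[145:257,290:390],(404,452))])[:,:,::-1])
E
```

```text
[455.58187444 286.85760034 215.46131359] [ 0.49303893 -0.17798661 -0.90696472]
[[372.  297.2  62. ]
 [529.  272.2  62. ]] [450.49549089 284.69058285  62.        ] 158.89921709974476 -0.15808338542184486
```

View pics/m6.png

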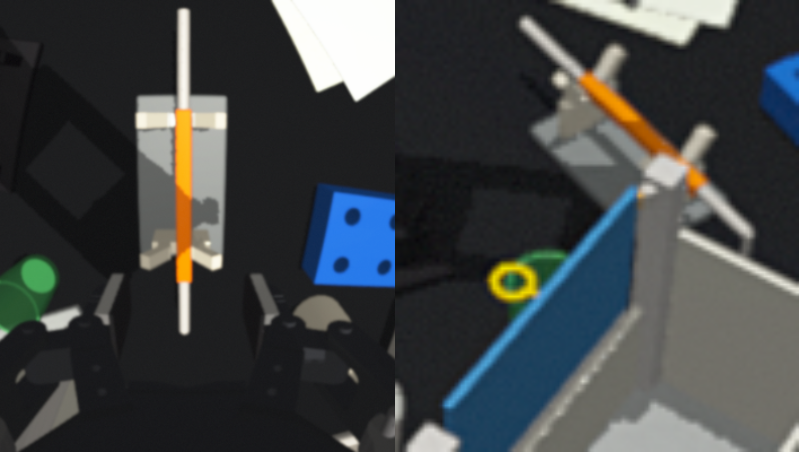

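The pole lies in both forks, at (183,110–280) in the left crop. The hook points down at (748,240) in the right crop, and the flap is shut. The gripper is clear of everything.

```bash
python3 -c "
from rig import r
print(r.sign_off())"
```

```text
the job is handed in; nothing more can be done
None
```

The job is handed in: the flap is pulled shut and was held at about 17 N for over a second, and the pole is unhooked and lying back in its rest, hook down; `sign_off()` gave no verdict.

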